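# Third hand at the core-fastening jig

### The job

Call your lab partner by pressing the desk bell's plunger right down to its stop and letting it spring up again. Then lay the iron core flat between the two guide strips of the jig and push it end-on against the spring-loaded stop until the stop's pointer stands in the green band, never as far as the red. Finish while still pressing it there, so that your partner can strap the core down; leave the other things on the bench where they are.

Things in the scene. Friction and masses are not known exactly. Their poses are not given: they have to be found in the camera images.
- iron_core: Dark grey laminated iron bar with a copper-coloured band, 20 (x) by 80 (long, its own y) by 20 high (z), about 0.4 kg, loose, lying flat on the bench at the start. Origin: centre of its underside. Either end may go foremost. Grasp it across its 20 mm width. Its place and the bell's may be swapped.
- jig: Fastening jig, fixed: plywood board 12 thick, x -85..145, y -70..90 mm in its own frame; +x points along the channel to the spring stop. Origin on the bench under the channel's centre line. Two aluminium guide strips, 5 above the board, 14 wide, x -85..65, leave a channel 28 wide (y -14..14). The grey block behind the stop (x 105..135, y -35..35) is 46 above the bench; the rest is at most 41.
- bed (a point): Point on top of the jig's board, 12 above the bench, on the channel's centre line straight above the jig's origin; axes as the jig's. The core's underside comes to lie on this surface.
- stop_face (a point): Centre of the spring stop's front face, 10 above the board on the channel's centre line; 60 mm ahead (+x) of point bed when the stop is free; it moves with the stop. Axes as the jig's. The stop is an upright steel plate, 62 wide (y), 6 thick, from 7 to 29 above the board.
- stop (a joint): Travel of the spring stop, m, along the jig's +x: 0 free, 0.024 at its end. Spring: 2 N at first, 0.6 N more per mm, so 7 to 12 N in the green band, plus up to about 5 N friction of the core on the board. A black pointer on the stop moves over a white scale on the jig's +y side: in the green band at 0.008 to 0.016, into the red at 0.021.
- plunger (a joint): Travel of the bell's plunger in m, downwards: 0 up, 0.007 at its stop; springs back when released. It takes about 1.2 N to start and 4 N to reach its stop.
- plunger_top (a point): Centre of the top of the brass plunger button (20 across), 62 above the bench when up. The bell is a steel dome 76 across and 40 high on a black foot 84 across, fixed to the bench.
- coil: Copper-wound coil with two black square end plates, 62x62x62 mm; a bystander, leave it. Origin: centre of its underside.
- multimeter: Yellow and black multimeter, 142x74x41 mm; a bystander, leave it. Origin: centre of its underside.
- tin_box: Dark blue tin box, 87x61x22 mm; a bystander, leave it. Origin: centre of its underside.
- cell: Upright black and orange dry cell, 33 across and 60 high, in mm; a bystander, leave it. Origin: centre of its underside.
- tape_roll: Roll of black tape lying flat, 70 across and 19 high, in mm; a bystander, leave it. Origin: centre of its underside.

How it is judged:
By the outcome, as a careful person would: the job done as asked, in the order asked, and still so for the second after the job is handed in, while the arm keeps its last pose, push and grip.
It also fails if it takes over 62 s, if anything falls off the work surface, if the arm or the gripper's body presses on something with over 40 N, if the wrist force passes 120 N, or if a joint passes its speed limit or range.

### The arm

A 6-joint arm with a two-finger parallel gripper is mounted at the origin on the work surface; the furniture and walls round the work are solid. World frame = base frame: x ahead of the robot, y to its left, z up, the work surface at z = 0. Lengths are in m, angles in rad, forces in N, time in s.
With the tool pointing down it reaches from about 0.325 to 0.9 m from the base axis. Payload 3.5 kg.
Tool frame: the origin (TCP) lies midway between the tips of the shut fingers; the grasp point (between the pads) lies 19 mm behind it (manip.grip_depth is the distance from the TCP to the grasp point, in m); z points along the fingers, y is the line along which they close (so a half turn about z gives the same grasp; the last joint's range is limited). The gripper opens to 85 mm and grips with 20 to 120 N. Pads are 22 mm wide; open, the fingers measure 114 mm over their backs; the gripper's body (76 mm by 85 mm) begins 54 mm behind the grasp point. The pads swing forward as they close: fully open they stand 13 mm farther back than shut.
Start: joints at [-1.281, 0.276, -0.026, 1.268, 0, 1.467], TCP at [0.239, -0.577, 0.231] pointing down, gripper open.
Joint ranges: [-3.12, 3.12], [-0.85, 1.88], [-1.08, 1.24], [-1.95, 2.15], [-1.57, 1.53], [-3.14, 3.14]. Speed limits (rad/s): [2.57, 2.57, 3.14, 3.14, 3.14, 3.14].

### API

Orientations are given as a unit quaternion [w, x, y, z].
In Python, from station import manip gives the robot as it stands.
- The arm moves only by the tool jog_arm, never from a script. Its arguments are lists of equal length, an entry for each row: "fingers": the opening, from 0 (shut) to 1 (fully open); "translation": the shift along the tool's x, y, z in cm, a list of three; "twist": the turn about the tool's z in degrees. In form: {"fingers": [fingers, ...], "translation": [[tx, ty, tz], ...], "twist": [twist, ...]}. A call has 1 to 12 rows; each row shifts and turns the commanded pose from where the row before left it, along the tool's axes as they then stand; what a row does not reach is not made up. A row lasts 1/8 s, in which the tool goes at most 62.5 mm and 10.7 degrees, less where a joint would pass 70% of its speed; a pose out of reach is approached as far as the arm can. A call with a gripper value outside its range is refused whole. The fingers move at their own pace and stop on an object; the grip force is fixed at half the most. Time passes only in rows, so rows that do not move let the fingers close. It gives the time, the measured TCP pose, the force, the opening and the grip force at its end, in the units of the state.
- manip.read_state(): the state, without advancing time (a new reading comes with each control period).
- manip.get_image(name): name is "scene" or "top"; returns a dict with "frame" (420x560x3 uint8, red, green, blue), "fov_y" (degrees; the focal length in pixels is half the picture's height over the tangent of half this angle, whatever the lens; pixels are square), "cx", "cy" (the principal point, pixels), "R" (3x3) and "t" (3): a world point X has camera coordinates R X + t. Camera axes: x right, y down, z forward; pixel columns grow to the right and rows downward; lengths in m; the calibration is good to about 2 mm. A picture is of the moment at which its call begins. There is no depth.
- manip.sign_off(): hands the job in; it is judged then, once.
Trained networks look in a picture, given as the dict that the camera call returned (one of the last four; its "shot" number tells which), for a name from the list of things; names that differ only in an ending like _2 or _b are one class to them, and where a whole thing is asked for, a point or a joint stands for the part that bears it (a point fixed in the world has none). Each returns a list of dicts, best first, with "p" (0 to 1); they miss things now and then, are a little off and sometimes report something else, mostly with a low value. They report only what shows in the picture. A call takes as long as a camera call.
- manip.look_for(picture, thing): "extent" ([left, top, width, height] in pixels, round what is visible of it).
- manip.masks_of(picture, thing): "region" (420x560 bool, what is visible of it) and "extent" ([left, top, width, height] in pixels, round what is visible of it).
- manip.pinpoint(picture, thing): "centre" ([column, row] in pixels: a listed point, or the origin of a listed thing).
The state is a dict: "time_s": time; "joint_pos": joint angles; "qvel": joint speeds; "effort": joint torques, N m; "ee_pos": TCP position; "tool_rot": TCP orientation; "wrist_force": force on the tool from outside, world axes, zero at the start; "wrist_torque": the same for the moment, N m; "opening": finger opening in m; "gripper_force": force on a finger pad.
Only numpy, scipy, OpenCV 4.12 (cv2) and the standard library are available. Lean on these libraries where they do the work, as an engineer would, in place of code of your own. Each camera call takes 0.05 s, during which the arm holds its last target. There are 200 camera calls.

## Working session

There is one attempt and no reset: what is moved stays moved. The work goes in short steps, Python scripts to look and compute and a tool call to move; the robot and the scene stay as the last step left them, time stands still between calls to the robot, and variables do not carry over. Pictures are saved under pics/ and viewed, at most 10 in all, crops included, and the job is handed in when it is done.

Besides the shell and the picture viewer there is one more tool, called in YAML: its name, and indented under it one key for each argument. jog_arm: Moves the arm, as the interface text tells. Its arguments: {"type":"object","properties":{"fingers":{"type":"array","items":{"type":"number"}},"translation":{"type":"array","items":{"type":"array","items":{"type":"number"}}},"twist":{"type":"array","items":{"type":"number"}}},"required":["fingers","translation","twist"]}

```bash
mkdir -p pics; cat > h.py <<'E'
from station import manip
import numpy as np, cv2
def cam(n):
    d=manip.get_image(n); f=210/np.tan(np.radians(d['fov_y'])/2)
    d['K']=np.array([[f,0,d['cx']],[0,f,d['cy']],[0,0,1]]); return d
def onplane(d,px,z):
    R=np.array(d['R']);t=np.array(d['t']);c=-R.T@t
    r=R.T@np.linalg.inv(d['K'])@np.array([px[0],px[1],1.]); return c+r*(z-c[2])/r[2]
def proj(d,X):
    v=d['K']@(np.array(d['R'])@np.array(X)+np.array(d['t'])); return v[:2]/v[2]
def save(d,name,crop=None,s=1):
    a=d['frame']
    if crop: l,t,w,h=crop; a=a[t:t+h,l:l+w]
    cv2.imwrite('pics/'+name,cv2.cvtColor(cv2.resize(a,None,fx=s,fy=s,interpolation=cv2.INTER_CUBIC),cv2.COLOR_RGB2BGR))
E
python3 - <<'E'
from h import *
Z=dict(iron_core=0,jig=0,bed=.012,stop_face=.022,plunger_top=.062,coil=0,multimeter=0,tin_box=0,cell=0,tape_roll=0)
for n in ['top','scene']:
    d=cam(n); save(d,n+'0.png')
    print(n,d['fov_y'],np.round(-np.array(d['R']).T@d['t'],3))
    for k,z in Z.items():
        try:
            for r in manip.pinpoint(d,k)[:2]: print(k,round(r['p'],2),np.round(r['centre'],1),np.round(onplane(d,r['centre'],z),4))
        except Exception as e: print(k,e)
    for r in manip.masks_of(d,'iron_core')[:2]:
        c=cv2.findContours(r['region'].astype(np.uint8),0,2)[0]; c=max(c,key=cv2.contourArea)
        print('mask',r['p'],r['extent'],[np.round(onplane(d,q,.02),3)[:2] for q in cv2.boxPoints(cv2.minAreaRect(c))])
s=manip.read_state(); print(s)
E
```

```text
top 56.3267708805373 [0.332 0.057 1.344]
iron_core 0.7 [260.7 239.3] [0.4461 0.1266 0.    ]
jig 0.6 [327.1 211.5] [ 0.5393 -0.1039  0.    ]
bed 0.65 [329.3 214.8] [ 0.5259 -0.1096  0.012 ]
stop_face 0.43 [329.9 194.6] [ 0.5946 -0.1129  0.022 ]
plunger_top 0.61 [392.7 218.2] [ 0.5045 -0.3129  0.062 ]
plunger_top 0.5 [402.5 175.1] [ 0.6507 -0.3555  0.062 ]
coil 0.85 [400.  170.4] [ 0.6834 -0.3678  0.    ]
multimeter 0.62 [199.  190.3] [0.6198 0.3414 0.    ]
multimeter 0.5 [327.7 213.6] [ 0.5319 -0.1057  0.    ]
cell 0.67 [155.9 186.6] [0.6349 0.4918 0.    ]
tape_roll 0.57 [253.5 181.1] [0.6506 0.1513 0.    ]
mask 0.56 [250.5, 235.9, 24.3, 10.9] [array([0.439, 0.167]), array([0.461, 0.163]), array([0.446, 0.085]), array([0.424, 0.089])]
scene 45.89877925644544 [-0.233  0.453  1.185]
iron_core 0.71 [271.2 264.6] [0.4427 0.1251 0.    ]
jig 0.91 [327.5 213.7] [ 0.5368 -0.1078  0.    ]
jig 0.47 [321.2 197.8] [ 0.6005 -0.1206  0.    ]
bed 0.81 [328.7 213. ] [ 0.5299 -0.1068  0.012 ]
stop_face 0.56 [317.6 195.7] [ 0.597  -0.1039  0.022 ]
coil 0.64 [376.2 159.1] [ 0.6729 -0.369   0.    ]
multi
[... 483 characters left out ...]
 array([-1.28141249e+00,  2.76400234e-01, -2.64099995e-02,  1.26799614e+00,
       -2.10796721e-06,  1.46737850e+00]), 'qvel': array([-1.87499161e-04,  5.84066957e-04,  1.92906293e-03, -8.33312626e-04,
        7.04198916e-05,  1.11100210e-03]), 'effort': array([-5.22588416e-04, -4.45498180e+01,  2.95564091e+01,  1.20323180e-03,
       -1.31038355e-04, -5.06076674e-06]), 'ee_pos': array([ 0.23921449, -0.57740236,  0.23130843]), 'tool_rot': array([-4.90168814e-06,  9.80775273e-01,  1.95140628e-01, -1.51564811e-06]), 'wrist_force': array([-0.4097316 ,  0.42059292,  0.51024343]), 'wrist_torque': array([-0.03239622,  0.0125448 ,  0.01780263]), 'gripper_force': 0.0, 'opening': 0.08538518172523178}
```

```bash
python3 - <<'E'
import cv2
for n,(l,t,w,h) in {'top':(230,140,200,150),'scene':(230,130,200,150)}.items():
    a=cv2.imread(f'pics/{n}0.png')[t:t+h,l:l+w]
    cv2.imwrite(f'pics/{n}0c.png',cv2.resize(a,(800,600),interpolation=cv2.INTER_CUBIC))
E
```

```text
(no output)
```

View pics/top0c.png

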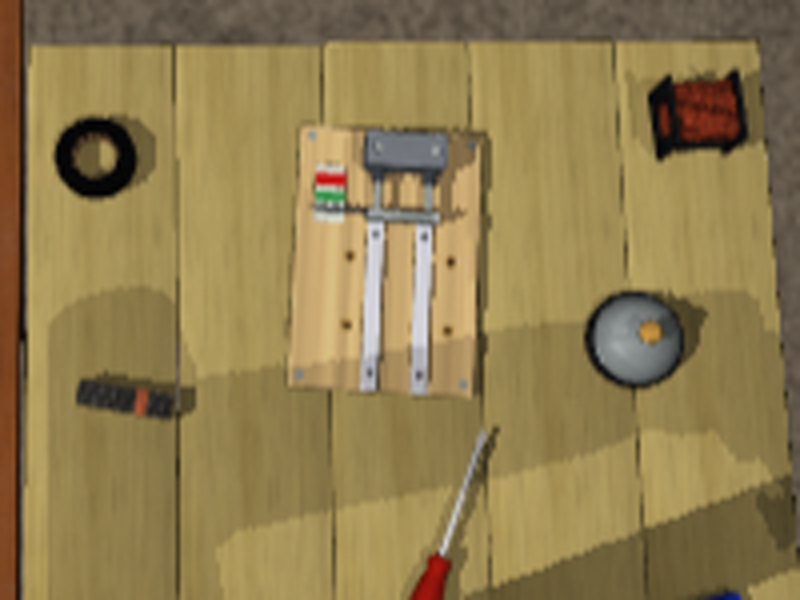

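View pics/scene0c.png

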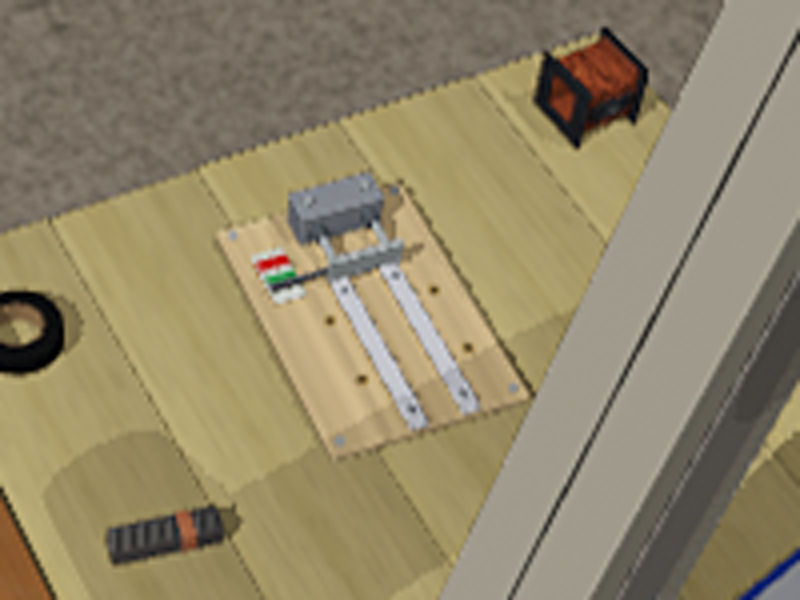

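View pics/top0.png

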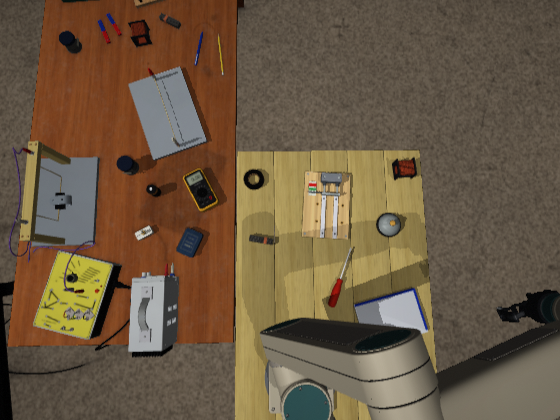

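```bash
python3 - <<'E'
from h import *
d=cam('top'); C=lambda x,y:(x/4+230-.375,y/4+140-.375)
J=np.array([(145,90),(145,-70),(-85,-70),(-85,90),(-85,21),(-85,-21)])/1e3
P=[(303,126),(483,133),(474,396),(290,385),(369,390),(420,392)]
W=np.array([onplane(d,C(*p),.012 if i<4 else .017)[:2] for i,p in enumerate(P)])
Jc=J-J.mean(0);Wc=W-W.mean(0)
a=np.arctan2((Jc[:,0]*Wc[:,1]-Jc[:,1]*Wc[:,0]).sum(),(Jc*Wc).sum())
R=np.array([[np.cos(a),-np.sin(a)],[np.sin(a),np.cos(a)]]);o=W.mean(0)-R@J.mean(0)
print('jig',np.degrees(a),o); print(np.round((W-o)@R-J,4))
print('button',onplane(d,C(650,332),.062),'foot',onplane(d,C(635,340),.005), 'dome mid', onplane(d,C(636,340),.02))
core=[(80,380),(78,404),(170,417),(174,392)]
w=np.array([onplane(d,C(*p),.02)[:2] for p in core]); print('core',w,w.mean(0))
for n in ['bell','plunger_top','plunger']:
  try:
    for r in manip.look_for(d,n)[:2]: print(n,r)
  except Exception as e: print(n,e)
E
```

```text
jig -4.085182984929397 [ 0.53266269 -0.10906673]
[[-0.0021 -0.0016]
 [ 0.001   0.0005]
 [ 0.0003  0.002 ]
 [ 0.0006 -0.0014]
 [-0.0003  0.0008]
 [ 0.0005 -0.0004]]
button [ 0.48985977 -0.31006229  0.062     ] foot [ 0.4901267  -0.31296997  0.005     ] dome mid [ 0.48834359 -0.30968337  0.02      ]
core [[0.4606521  0.1628387 ]
 [0.44047347 0.16446873]
 [0.42851388 0.08721905]
 [0.44946203 0.08368172]] [0.44477537 0.12455205]
bell it knows: bed, cell, coil, iron_core, jig, multimeter, plunger, plunger_top, stop, stop_face, tape_roll, tin_box
```

jog_arm:
  fingers: [0,0,0,0,0,0,0,0,0,0]
  translation:
    - [4.17,-1.87,1.6]
    - [4.17,-1.87,1.6]
    - [4.17,-1.87,1.6]
    - [4.17,-1.87,1.6]
    - [4.17,-1.87,1.6]
    - [4.17,-1.87,1.6]
    - [4.17,-1.87,1.6]
    - [4.17,-1.87,1.6]
    - [0,0,0]
    - [0,0,0]
  twist: [0,0,0,0,0,0,0,0,0,0]

```text
time_s: 2.6
ee_pos: [0.4902, -0.3117, 0.1035]
tool_rot: [0.0, 0.981, 0.195, -0.0]
wrist_force: [-0.4, -0.7, 0.0]
opening: -0.0001
gripper_force: 0.0
```

```bash
python3 - <<'E'
from h import *
d=cam('scene')
for r in manip.pinpoint(d,'plunger_top')[:2]: print(r,onplane(d,r['centre'],.062))
c=proj(d,[.49,-.311,.062]); print(c, proj(d,[.49,-.311,.1035]))
l,t=int(c[0])-50,int(c[1])-50; print(l,t); save(d,'bell.png',(l,t,100,75),6)
for r in manip.look_for(d,'jig')[:1]:print(r)
E
```

```text
[396.34444344 190.04268268] [399.27944131 180.77997581]
346 140
{'extent': [284.2, 173.0, 60.1, 67.9], 'p': 0.85}
```

View pics/bell.png

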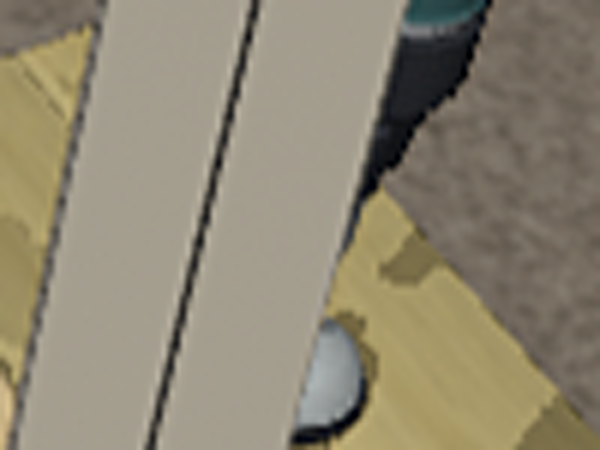

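jog_arm:
  fingers: [0,0,0,0,0]
  translation:
    - [0,0,2]
    - [0,0,1.6]
    - [0,0,0.5]
    - [0,0,0.3]
    - [0,0,0]
  twist: [0,0,0,0,0]

```text
time_s: 3.38
ee_pos: [0.4901, -0.3117, 0.0596]
tool_rot: [0.0, 0.981, 0.195, -0.0]
wrist_force: [-0.7, 0.5, 2.3]
opening: -0.0001
gripper_force: 1.0
```

jog_arm:
  fingers: [0,0,0,0]
  translation:
    - [0,0,0.3]
    - [0,0,0.2]
    - [0,0,0.1]
    - [0,0,0]
  twist: [0,0,0,0]

```text
time_s: 3.88
ee_pos: [0.4907, -0.312, 0.0546]
tool_rot: [0.001, 0.981, 0.195, 0.0]
wrist_force: [-1.7, 0.9, 8.0]
opening: 0.0001
gripper_force: 3.9
```

jog_arm:
  fingers: [0,0,0,0,0,0,0.6,0.6,0.6,0.6,0.6,0.6]
  translation:
    - [0,0,-2]
    - [0,0,-5]
    - [0,0,-1]
    - [1.39,-4.67,0]
    - [1.39,-4.67,0]
    - [1.39,-4.67,0]
    - [1.39,-4.67,0]
    - [1.39,-4.67,0]
    - [1.39,-4.67,0]
    - [1.39,-4.67,0]
    - [1.39,-4.67,0]
    - [1.39,-4.67,0]
  twist: [0,0,0,0,0,0,0,0,0,0,0,0]

```text
time_s: 5.38
ee_pos: [0.4441, 0.1263, 0.1326]
tool_rot: [-0.0, 0.981, 0.195, -0.0]
wrist_force: [1.0, 0.3, -0.3]
opening: 0.0509
gripper_force: 0.0
```

jog_arm:
  fingers: [0.6,0.6,0.6,0.6,0.6,0.6,0.6,0.6]
  translation:
    - [0,0,0.5]
    - [0,0,0.5]
    - [0,0,0.5]
    - [0,0,0.5]
    - [0,0,0.5]
    - [0,0,0.5]
    - [0,0,0]
    - [0,0,0]
  twist: [-10,-10,-10,-10,-10,-9,0,0]

```text
time_s: 6.38
ee_pos: [0.4446, 0.1247, 0.103]
tool_rot: [-0.0, 0.758, 0.652, -0.0]
wrist_force: [0.1, 0.9, 0.1]
opening: 0.0517
gripper_force: 0.0
```

```bash
python3 - <<'E'
from h import *
s=manip.read_state(); print(s['time_s'],s['ee_pos'],s['tool_rot'],s['opening'],s['joint_pos'].round(2))
for n in ['top','scene']:
    d=cam(n)
    for r in manip.pinpoint(d,'iron_core')[:1]: print(n,r,onplane(d,r['centre'],0))
    for k,z in dict(jig=0,bed=.012,stop_face=.022,plunger_top=.062).items():
        for r in manip.pinpoint(d,k)[:1]: print(k,round(r['p'],2),onplane(d,r['centre'],z).round(4))
    c=proj(d,[.445,.125,.02]); l,t=int(c[0])-60,int(c[1])-50; print(l,t); save(d,'core_%s.png'%n,(l,t,120,90),6)
E
```

```text
6.375 [0.44463775 0.12470496 0.10300458] [-1.95587764e-04  7.58243050e-01  6.51971939e-01 -1.70273266e-04] 0.051688077735945824 [ 0.13  0.1  -0.54  0.94  0.    1.85]
jig 0.82 [ 0.5258 -0.0882  0.    ]
bed 0.62 [ 0.5294 -0.1074  0.012 ]
stop_face 0.53 [ 0.5992 -0.1065  0.022 ]
200 189
scene {'centre': [271.8, 266.8], 'p': 0.49} [0.43537675 0.12667035 0.        ]
jig 0.78 [ 0.5248 -0.1099  0.    ]
bed 0.92 [ 0.534  -0.1108  0.012 ]
stop_face 0.49 [ 0.5958 -0.1173  0.022 ]
210 210
```

View pics/core_scene.png

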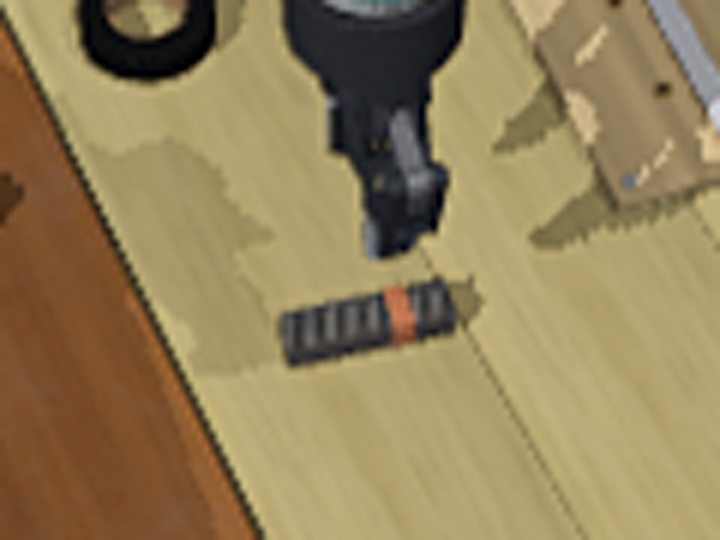

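jog_arm:
  fingers: [0.6,0.6,0.6,0.6,0,0,0,0,0,0]
  translation:
    - [0,0,4.5]
    - [0,0,3.5]
    - [0,0,1.55]
    - [0,0,0]
    - [0,0,0]
    - [0,0,0]
    - [0,0,0]
    - [0,0,0]
    - [0,0,0]
    - [0,0,0]
  twist: [0,0,0,0,0,0,0,0,0,0]

```text
time_s: 8.22
ee_pos: [0.4456, 0.1249, 0.0093]
tool_rot: [0.0, 0.757, 0.653, 0.001]
wrist_force: [-2.6, 0.7, 5.4]
opening: 0.0187
gripper_force: 60.2
```

jog_arm:
  fingers: [0,0,0,0,0,0,0,0,0,0,0]
  translation:
    - [0,0,-1]
    - [0,0,-3]
    - [0,0,-4]
    - [0,0,-2]
    - [-3.64,2.02,0]
    - [-3.64,2.02,0]
    - [-3.64,2.02,0]
    - [-3.64,2.02,0]
    - [-3.64,2.02,0]
    - [-3.64,2.02,0]
    - [0,0,0]
  twist: [0,0,0,0,0,0,0,0,0,0,0]

```text
time_s: 9.6
ee_pos: [0.5341, -0.1122, 0.1085]
tool_rot: [0.001, 0.759, 0.651, 0.0]
wrist_force: [-0.1, 0.3, -3.9]
opening: 0.0182
gripper_force: 59.6
```

jog_arm:
  fingers: [0,0,0,0,0,0,0,0,0,0,0,0]
  translation:
    - [0,0,0]
    - [0,0,0]
    - [0,0,0]
    - [0,0,0]
    - [0,0,0]
    - [0,0,0]
    - [0,0,0]
    - [0,0,0]
    - [0,0,0]
    - [0,0,0]
    - [0,0,0]
    - [0,0,0]
  twist: [-9.5,-9.5,-9.5,-9.5,-9.5,-9.5,-9.5,-9.5,-9.5,-9,0,0]

```text
time_s: 11.1
ee_pos: [0.532, -0.1088, 0.1078]
tool_rot: [-0.0, 0.036, 0.999, 0.0]
wrist_force: [0.3, -0.3, -4.7]
opening: 0.019
gripper_force: 59.5
```

```bash
python3 - <<'E'
from h import *
s=manip.read_state(); print(s['time_s'],s['ee_pos'],s['tool_rot'],s['opening'],s['gripper_force'],s['wrist_force'],s['joint_pos'].round(2))
for n in ['top','scene']:
    d=cam(n)
    for r in manip.pinpoint(d,'iron_core')[:1]: print(n,r,onplane(d,r['centre'],s['ee_pos'][2]-.0085))
    c=proj(d,[.533,-.109,.05]); l,t=int(c[0])-60,int(c[1])-45; print(l,t); save(d,'ov_%s.png'%n,(l,t,120,90),6)
E
```

```text
11.1 [ 0.53202524 -0.10878548  0.10776172] [-2.45704371e-04  3.57649446e-02  9.99360194e-01  1.04066362e-04] 0.019032715028079114 59.51310217380524 [ 0.33838413 -0.30026486 -4.66610214] [-0.32  0.23 -0.36  0.98  0.   -0.25]
270 166
270 159
```

View pics/ov_scene.png

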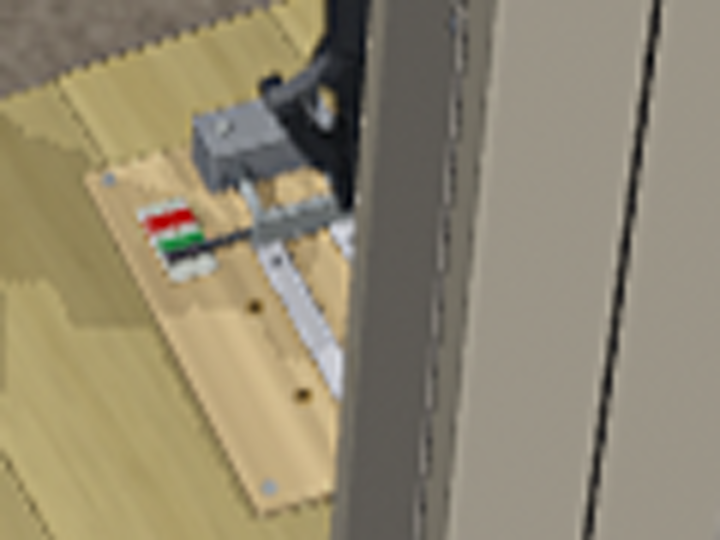

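jog_arm:
  fingers: [0,0,0,0,0,0,0]
  translation:
    - [0,0,3]
    - [0,0,3]
    - [0,0,1.5]
    - [0,0,0.5]
    - [0,0,0.4]
    - [0,0,0.2]
    - [0,0,0]
  twist: [0,0,0,0,0,0,0]

```text
time_s: 12.18
ee_pos: [0.533, -0.1094, 0.0224]
tool_rot: [0.001, 0.035, 0.999, -0.0]
wrist_force: [0.1, 0.6, -3.9]
opening: 0.0187
gripper_force: 59.5
```

jog_arm:
  fingers: [0,0,0]
  translation:
    - [0,0,0.1]
    - [0,0,0.1]
    - [0,0,0]
  twist: [0,0,0]

```text
time_s: 12.55
ee_pos: [0.533, -0.1094, 0.0212]
tool_rot: [0.0, 0.035, 0.999, -0.0]
wrist_force: [-2.6, 0.5, 4.7]
opening: 0.0185
gripper_force: 60.7
```

```bash
python3 - <<'E'
from h import *
d=cam('top'); save(d,'lay_top.png',(285,160,90,90),6)
print([(r['p'],r['extent']) for r in manip.look_for(d,'iron_core')[:2]])
E
```

```text
[]
```

View pics/lay_top.png

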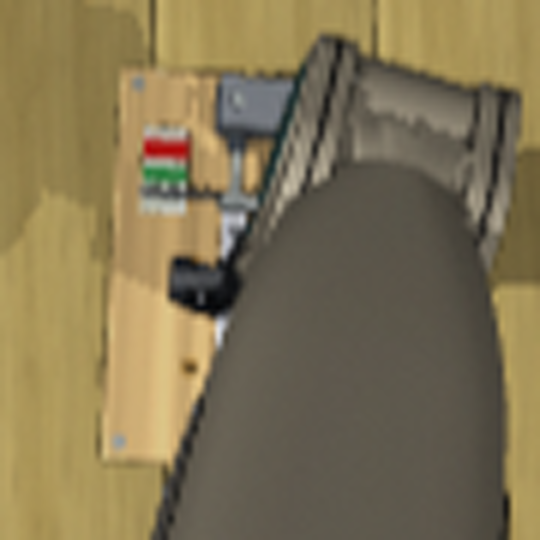

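jog_arm:
  fingers: [0,0,0,0,0,0,0]
  translation:
    - [0,0,-0.05]
    - [-0.4,0,0]
    - [-0.4,0,0]
    - [-0.4,0,0]
    - [-0.4,0,0]
    - [-0.3,0,0]
    - [0,0,0]
  twist: [0,0,0,0,0,0,0]

```text
time_s: 13.52
ee_pos: [0.5501, -0.1106, 0.0212]
tool_rot: [-0.001, 0.035, 0.999, -0.0]
wrist_force: [-5.9, 0.3, 9.8]
opening: 0.0185
gripper_force: 61.2
```

jog_arm:
  fingers: [0,0,0,0,0]
  translation:
    - [0,0,-0.1]
    - [-0.3,0,0]
    - [-0.3,0,0]
    - [-0.2,0,0]
    - [0,0,0]
  twist: [0,0,0,0,0]

```text
time_s: 14.15
ee_pos: [0.5552, -0.1108, 0.0212]
tool_rot: [-0.004, 0.035, 0.999, -0.0]
wrist_force: [-10.9, -0.1, 11.0]
opening: 0.0186
gripper_force: 61.4
```

```bash
python3 - <<'E'
from h import *
d=cam('top'); save(d,'p1_top.png',(295,165,50,50),10)
d2=cam('scene'); save(d2,'p1_scene.png',(270,159,60,50),10)
a=cv2.hconcat([cv2.imread('pics/p1_top.png')[:500,:390],cv2.imread('pics/p1_scene.png')[:500,:410]]); cv2.imwrite('pics/p1.png',a)
E
```

```text
(no output)
```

View pics/p1.png

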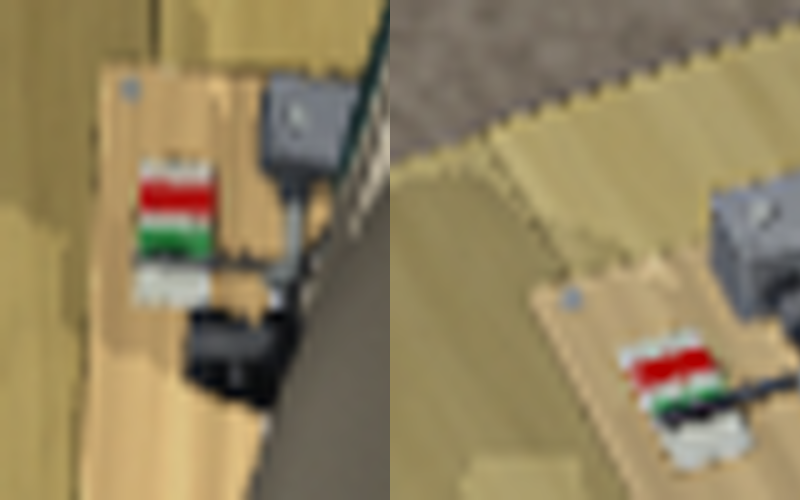

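```bash
cat > pt.py <<'E'
from h import *
def pt(a,show=False):
    # columns/rows of scale in raw top image; initial and now
    g=a[176:200,310:315].astype(float).mean(1)   # rgb mean over scale columns
    return g
if __name__=='__main__':
    a0=cv2.imread('pics/top0.png')[:,:,::-1]; a1=cam('top')['frame']
    for i,(u,v) in enumerate(zip(pt(a0),pt(a1))): print(176+i,u.round(),v.round())
    # expected rows for stop travel values: pointer-level heights 12 and 30 mm
    d=cam('top'); a=np.radians(-4.1);R=np.array([[np.cos(a),-np.sin(a)],[np.sin(a),np.cos(a)]])
    print('mm/px near scale', [proj(d,[*(R@[x,.063]+[.5327,-.1091]),.012]).round(2) for x in (.06,.07,.08)])
E
python3 pt.py
```

```text
176 [212. 181. 122.] [186. 155. 104.]
177 [212. 181. 122.] [186. 156. 104.]
178 [212. 181. 123.] [186. 155. 104.]
179 [212. 181. 122.] [186. 155. 104.]
180 [194. 165. 113.] [169. 142.  96.]
181 [188. 181. 157.] [164. 156. 135.]
182 [207. 189. 176.] [180. 163. 151.]
183 [201. 109. 100.] [174.  92.  85.]
184 [198.  27.  25.] [171.  23.  21.]
185 [196.  27.  24.] [169.  23.  21.]
186 [198. 141. 131.] [172. 120. 111.]
187 [167. 189. 162.] [144. 163. 139.]
188 [ 75. 155.  91.] [ 63. 134.  78.]
189 [ 64. 149.  82.] [ 35. 102.  50.]
190 [122. 158. 124.] [50. 73. 58.]
191 [124. 127. 121.] [110. 113. 108.]
192 [95. 99. 98.] [165. 169. 158.]
193 [170. 174. 163.] [183. 187. 175.]
194 [208. 211. 198.] [185. 187. 175.]
195 [208. 195. 166.] [173. 164. 143.]
196 [211. 181. 122.] [143. 121.  84.]
197 [211. 181. 122.] [148. 126.  88.]
198 [211. 180. 122.] [151. 128.  92.]
199 [211. 181. 122.] [147. 126.  92.]
mm/px near scale [array([311.57, 194.68]), array([311.7 , 191.86]), array([311.83, 189.05])]
```

jog_arm:
  fingers: [0,0,0,0,0]
  translation:
    - [-0.2,0,0]
    - [-0.2,0,0]
    - [-0.2,0,0]
    - [-0.2,0,0]
    - [0,0,0]
  twist: [0,0,0,0,0]

```text
time_s: 14.98
ee_pos: [0.5605, -0.1112, 0.0212]
tool_rot: [-0.007, 0.035, 0.999, -0.0]
wrist_force: [-16.8, 0.1, 17.5]
opening: 0.019
gripper_force: 62.1
```

```bash
python3 pt.py | sed -n 11,20p
```

```text
186 [198. 141. 131.] [172. 120. 111.]
187 [167. 189. 162.] [144. 164. 139.]
188 [ 75. 155.  91.] [ 65. 112.  76.]
189 [ 64. 149.  82.] [51. 62. 57.]
190 [122. 158. 124.] [133. 136. 128.]
191 [124. 127. 121.] [183. 186. 174.]
192 [95. 99. 98.] [183. 186. 175.]
193 [170. 174. 163.] [171. 174. 163.]
194 [208. 211. 198.] [146. 148. 139.]
195 [208. 195. 166.] [146. 137. 117.]
```

jog_arm:
  fingers: [0,0,0,0]
  translation:
    - [0,0,-0.15]
    - [0,0,-0.15]
    - [-0.1,0,0]
    - [0,0,0]
  twist: [0,0,0,0]

```text
time_s: 15.58
ee_pos: [0.5623, -0.1112, 0.0215]
tool_rot: [-0.006, 0.035, 0.999, -0.0]
wrist_force: [-8.8, -2.2, -2.5]
opening: 0.0187
gripper_force: 59.7
```

```bash
python3 pt.py | sed -n 11,20p
```

```text
186 [198. 141. 131.] [171. 119. 110.]
187 [167. 189. 162.] [136. 143. 128.]
188 [ 75. 155.  91.] [56. 76. 63.]
189 [ 64. 149.  82.] [65. 91. 73.]
190 [122. 158. 124.] [135. 153. 132.]
191 [124. 127. 121.] [183. 187. 175.]
192 [95. 99. 98.] [179. 183. 172.]
193 [170. 174. 163.] [162. 167. 156.]
194 [208. 211. 198.] [142. 145. 136.]
195 [208. 195. 166.] [148. 139. 120.]
```

jog_arm:
  fingers: [0,0,0,0,0]
  translation:
    - [0,0,0.07]
    - [-0.1,0,0]
    - [0,0,0]
    - [0,0,0]
    - [0,0,0]
  twist: [0,0,0,0,0]

```text
time_s: 16.3
ee_pos: [0.563, -0.1113, 0.0213]
tool_rot: [-0.006, 0.035, 0.999, -0.0]
wrist_force: [-11.2, -1.2, 1.4]
opening: 0.0188
gripper_force: 60.4
```

```bash
python3 pt.py | sed -n 11,18p; python3 - <<'E'
from h import *
d=cam('top'); save(d,'p2_top.png',(295,165,50,50),10)
d2=cam('scene'); save(d2,'p2_scene.png',(270,159,60,50),10)
a=cv2.hconcat([cv2.imread('pics/p2_top.png')[:500,:390],cv2.imread('pics/p2_scene.png')[:500,:410]]); cv2.imwrite('pics/p2.png',a)
E
```

```text
186 [198. 141. 131.] [172. 120. 111.]
187 [167. 189. 162.] [137. 141. 128.]
188 [ 75. 155.  91.] [55. 67. 61.]
189 [ 64. 149.  82.] [63. 97. 72.]
190 [122. 158. 124.] [135. 160. 133.]
191 [124. 127. 121.] [183. 186. 175.]
192 [95. 99. 98.] [177. 180. 169.]
193 [170. 174. 163.] [157. 160. 151.]
```

View pics/p2.png

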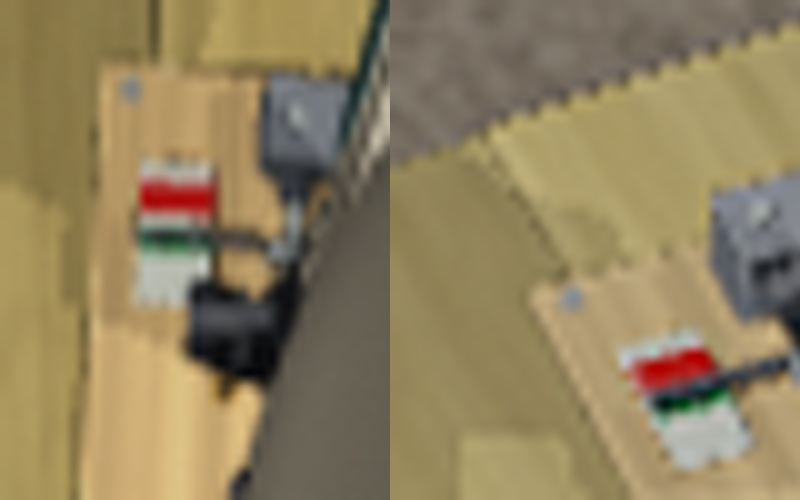

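Pointer sits inside the green band in both views (top crop at about (175,238), scene crop at about (690,395)), clear of the red. The push of about 11 N agrees with roughly 12 mm of stop travel, so I'm handing in.

```bash
python3 -c "
from station import manip
print(manip.sign_off())"
```

```text
the job is handed in; nothing more can be done
None
```

I pressed the bell's plunger to its stop and released it, then laid the core in the channel and handed in at about 16 s, still pressing it against the stop with the pointer in the green (about 12 mm of travel). The arm hid the core from both cameras, so that it lies flat is judged from height and contact force; the gripper had pitched about 0.7° under the push, and the core may have tilted with it.

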